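# Line up the quarter-turn wing and hold the access panel home

## Task

Turn the wing of the quarter-turn fastener on the open grey junction housing until it lines up with the slot in the sprung access panel, while the panel is still open. Then swing the panel down over the wing, press it fully home against the housing frame, and finish while still holding it pressed there with a moderate push (under 30 N), so that a colleague can lock it: do not let go. Leave the other things on the bench where they are.

Things in the scene. Friction and masses are not known exactly. Their poses are not given: they have to be found in the camera images.
- housing: Fixed grey open-topped junction housing, 160 (x) x 190 (y) x 70 mm (z), terminal blocks inside; origin at the centre of its underside on the bench, z up, x from the fastener side to the hinge side (roughly to the robot's right), y along the hinge. Its solid rim on the fastener side, 50 mm wide, top at 70 mm, carries the fastener.
- wing (a joint): Angle (rad) of the fastener's steel wing about the housing's z, counter-clockwise from above positive; 0: its long axis lies along the housing's y, in line with the slot. Range -0.8 to 1.6, no stop or click at 0; stays where left (0.04 Nm friction); starts at 0.6 to 1.4. It passes the slot within about 0.2 of 0, else the panel lands on it, about 25 mm short.
- wing_grip (a point): Centre of the wing, on its turning axis, 90 mm above the bench, 55 mm from the housing's centre on its -x side. The wing is an upright plate 34 mm long, 9 mm thick, 20 mm tall (80 to 100 mm above the bench) on a 9 mm stud; grip it from above across its thickness. The point turns with the wing: its y axis is the wing's long axis.
- panel (a joint): Angle (rad) of the access panel about its hinge along the housing's y on its +x side: 0 = flat, fully home on the frame; 1.75 = fully open, leaning back past upright, where it starts (top edge then 232 mm above the bench). A hinge spring pushes it open: about 2 N at the free edge when open, about 7 N at panel_press to hold it home. It springs open again when let go.
- panel_hinge (a point): Middle of the panel's hinge line, fixed to the housing, 75 mm from its centre on its +x side and 73.5 mm above the bench. The line runs along the housing's y.
- panel_press (a point): Point on the panel's outer face, 95 mm from the hinge line on its mid line: a good place to push, plain sheet all round. The panel is an aluminium sheet 186 mm wide (y), 4 mm thick, reaching 160 mm from the hinge line. The point's x points from free edge to hinge, z out of the outer face (up when home, away from the housing when open). The outer face lies 2 mm outside the hinge line.
- panel_slot (a point): Centre of the panel's slot on the outer face, 130 mm from the hinge line; the slot is 42 mm along y by 16 mm. With the panel home the wing stands through it, reaching 24 mm above the panel.
- beaker: Bystander, to be left alone: white measuring beaker with a handle, 82x109 mm, 108 mm tall, upright; origin at the centre of its foot
- nozzle: Bystander, to be left alone: spare filling nozzle, turned, pale metal, 34 mm across, 52 mm tall, standing; origin at the centre of its foot
- gasket_ring: Bystander, to be left alone: flat white seal ring, 51 mm across, 6 mm thick, lying; origin at the centre of its underside
- label_roll: Bystander, to be left alone: roll of blank labels, 96 mm across, 45 mm high, lying; origin at the centre of its underside
- spanner: Bystander, to be left alone: combination spanner, 183 mm long, 8 mm thick, lying flat; origin at the middle of its underside
- squeeze_bottle: Bystander, to be left alone: upright white squeeze bottle with a pointed spout, 58 mm across, 174 mm tall; origin at the centre of its foot

How it is judged:
By the outcome, as a careful person would: the job done as asked, in the order asked, and still so for the second after the job is handed in, while the arm keeps its last pose, push and grip.
It also fails if it takes over 61 s, if anything falls off the work surface, if the arm or the gripper's body presses on something with over 40 N, if the wrist force passes 120 N, or if a joint passes its speed limit or range.

## Robot

A 7-joint arm with a two-finger parallel gripper is mounted at the origin on a cart in front of the work surface, level with it; the furniture and walls round the work are solid. World frame = base frame: x ahead of the robot, y to its left, z up, the work surface at z = 0. Lengths are in m, angles in rad, forces in N, time in s.
With the tool pointing down it reaches from about 0.35 to 0.9 m from the base axis. Payload 7.2 kg.
Tool frame: the origin (TCP) lies between the finger pads; the fingertips stand 25 mm ahead of it and the grasp point (between the pads) lies 6 mm ahead of it; z points along the fingers, y is the line along which they close (so a half turn about z gives the same grasp; the last joint's range is limited). The gripper opens to 88 mm and grips with 3 to 60 N. Pads are 20 mm wide; open, the fingers measure 115 mm over their backs; the gripper's body (75 mm by 178 mm) begins 61 mm behind the grasp point.
Start: joints at [-1.192, 0.411, -0.013, 1.596, 0.006, 1.134, -0.082], TCP at [0.27, 0.564, 0.248] pointing down, gripper open.
Joint ranges: [-2.95, 2.95], [-0.29, 1.99], [-1.47, 1.44], [0.14, 2.54], [-1.03, 4.17], [0.13, 1.85], [-2.86, 2.86]. Speed limits (rad/s): [2.39, 2.39, 3.01, 3.01, 3.14, 3.14, 3.14].

## Interface

Orientations are given as a unit quaternion [w, x, y, z].
In Python, from plant import r, snapshot gives the robot as it stands. The module is installed in compiled form; this text tells all that it offers.
- The arm moves only by the shell command python3 -m inch 'ROWS' [OPENING] [FORCE]. ROWS is a JSON object of lists of equal length, an entry for each row: "linear": the shift along the tool's x, y, z in units of 50 mm (1.0 is 50 mm), a list of three; "rot": the turn, a rotation vector about the tool's x, y, z in units of 6 degrees (1.0 is 6 degrees), a list of three. In form: {"linear": [[x, y, z], ...], "rot": [[rx, ry, rz], ...]}. A call has 1 to 20 rows; each row shifts and turns the commanded pose from where the row before left it, along the tool's axes as they then stand; what a row does not reach is not made up. A row lasts 1/8 s, in which the tool goes at most 62.5 mm and 10.7 degrees, less where a joint would pass 70% of its speed; a pose out of reach is approached as far as the arm can. A call is refused whole if a number of a shift passes 1 or a number of a turn 1, either way. A call with a gripper value outside its range is refused whole. OPENING is the gripper command: -1 is shut, 1 is fully open, values between are in proportion, set as the call begins (- or left out, the last holds). The fingers move at their own pace and stop on an object; FORCE is the grip in N (left out, the last holds). Time passes only in rows, so rows that do not move let the fingers close. It gives the time, the measured TCP pose, the force, the opening and the grip force at its end, in the units of the state.
- r.get_state(): the state, without advancing time (a new reading comes with each control period).
- snapshot(name): name is "scene" or "top" or "wrist"; returns a dict with "image" (384x512x3 uint8, blue, green, red), "fovy" (degrees; the focal length in pixels is half the picture's height over the tangent of half this angle, whatever the lens; pixels are square), "cx", "cy" (the principal point, pixels), "R" (3x3) and "t" (3): a world point X has camera coordinates R X + t; the wrist camera has in their place "mount" (4x4, takes a point from camera to tool coordinates, whose origin is the TCP and whose axes are the flange's). Camera axes: x right, y down, z forward; pixel columns grow to the right and rows downward; lengths in m; the calibration is good to about 2 mm. A picture is of the moment at which its call begins: read the wrist's pose just before it. There is no depth.
- r.close_job(): hands the job in; it is judged then, once.
The state is a dict: "t": time; "qpos": joint angles; "dq": joint speeds; "joint_torque": joint torques, N m; "eef_pos": TCP position; "tcp_rot": TCP orientation; "ft_force": force on the tool from outside, world axes, zero at the start; "wrist_torque": the same for the moment, N m; "grip_width": finger opening in m; "finger_force": force on a finger pad.
Only numpy, scipy, OpenCV 4.12 (cv2) and the standard library are available. Lean on these libraries where they do the work, as an engineer would, in place of code of your own. Each camera call takes 0.05 s, during which the arm holds its last target. There are 200 camera calls.

## Working session

There is one attempt and no reset: what is moved stays moved. The work goes in short steps, Python scripts to look and compute and a shell command to move; the robot and the scene stay as the last step left them, time stands still between calls to the robot, and variables do not carry over. Pictures are saved under pics/ and viewed, at most 10 in all, crops included, and the job is handed in when it is done.

```bash
mkdir -p pics; python3 - <<'E'
from plant import r, snapshot
import cv2,numpy as np,pickle
s=r.get_state();print({k:np.round(v,3) for k,v in s.items()})
for n in("scene","top"):
    d=snapshot(n);cv2.imwrite(f"pics/{n}0.png",cv2.resize(d["image"],(800,600),interpolation=cv2.INTER_CUBIC));pickle.dump(d,open(n+".pkl","wb"))
    print(n,d["fovy"],d["cx"],d["cy"],d["R"],d["t"])
E
```

```text
{'t': np.float64(0.0), 'qpos': array([-1.192,  0.412, -0.013,  1.597,  0.006,  1.134, -0.082]), 'dq': array([ 0.001, -0.002, -0.001, -0.   , -0.   , -0.   ,  0.001]), 'joint_torque': array([ 1.0000e-03, -5.8796e+01,  6.4200e-01, -2.9107e+01, -5.4000e-02,
        1.8000e-02,  0.0000e+00]), 'eef_pos': array([0.27 , 0.563, 0.247]), 'tcp_rot': array([-0.   ,  0.222,  0.975, -0.001]), 'ft_force': array([ 0.574,  0.223, -0.222]), 'wrist_torque': array([ 0.038,  0.014, -0.025]), 'finger_force': np.float64(0.0), 'grip_width': np.float64(0.088)}
scene 43.67705363805858 260.8592540756085 191.7076993564322 [[ 0.88678831 -0.46172279  0.02045865]
 [-0.333967   -0.6707624  -0.66222643]
 [ 0.31948793  0.58042214 -0.74902443]] [-0.36053046  0.40924794  0.8452691 ]
top 56.22242118257618 258.523745995658 196.99492853340132 [[ 0.01122416 -0.99993249 -0.00300429]
 [-0.97730709 -0.01033451 -0.21157516]
 [ 0.21152983  0.00531087 -0.97735711]] [0.22254203 0.55750906 0.84436105]
```

View pics/scene0.png

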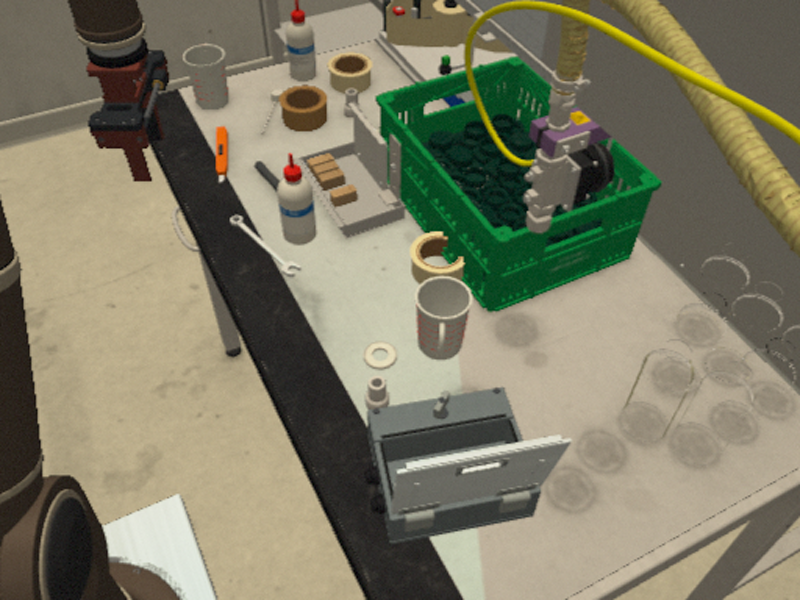

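View pics/top0.png

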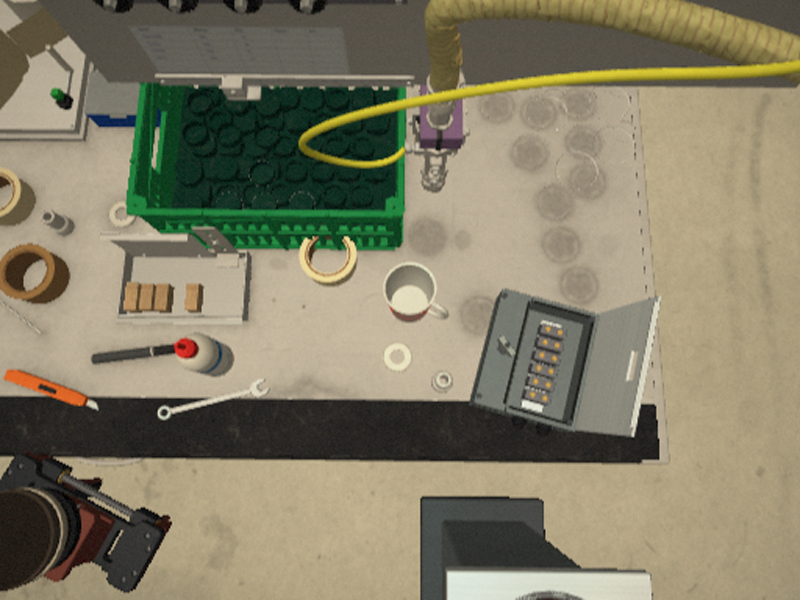

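Scene: housing at lower right with the rim at top-view (490,350), wing at (505,345), and panel open to the right at (620,370). I'll crop in for exact corners.

```bash
python3 - <<'E'
import pickle,cv2,numpy as np
t=pickle.load(open("top.pkl","rb"))["image"][170:290,285:435]
s=pickle.load(open("scene.pkl","rb"))["image"][235:355,225:375]
f=lambda a:cv2.resize(a,None,fx=4,fy=4,interpolation=cv2.INTER_CUBIC)
cv2.imwrite("pics/topc.png",f(t));cv2.imwrite("pics/scenec.png",f(s))
E
```

```text
(no output)
```

View pics/topc.png

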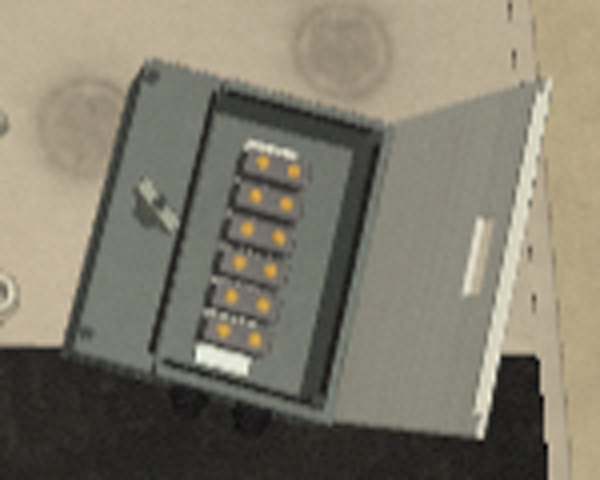

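View pics/scenec.png

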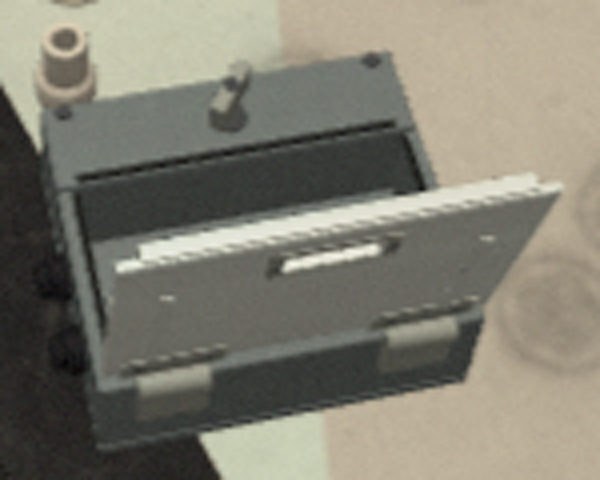

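```bash
cat > fit.py <<'E'
import pickle,numpy as np
from scipy.optimize import least_squares
C={n:pickle.load(open(n+".pkl","rb")) for n in("top","scene")}
def proj(n,X):
    d=C[n];p=d["R"]@X+d["t"];f=192/np.tan(np.radians(d["fovy"]/2))
    return f*p[:2]/p[2]+[d["cx"],d["cy"]]
def pan(a,l,y,o): # angle, dist from hinge, y, outward offset
    return [.075-l*np.cos(a)+o*np.sin(a),y,.0735+l*np.sin(a)+o*np.cos(a)]
off={"top":(285,170),"scene":(225,235)}
obs=[("top",(-.08,.095,.07),(148,60)),("top",(-.08,-.095,.07),(72,352)),("top",(.08,.095,.07),(387,125)),("top",(.08,-.095,.07),(328,420)),
("scene",(-.08,.095,.07),(390,53)),("scene",(-.08,-.095,.07),(43,112)),("scene",(.08,-.095,0),(100,450)),("scene",(.08,.095,0),(465,380)),
("scene",pan(1.75,.16,-.093,.002),(118,268)),("scene",pan(1.75,.16,.093,.002),(562,188)),
("top",pan(1.75,.16,-.093,.002),(484,438)),("top",pan(1.75,.16,.093,.002),(551,80))]
def W(p,X):
    c,s=np.cos(p[2]),np.sin(p[2]);return np.array([p[0]+c*X[0]-s*X[1],p[1]+s*X[0]+c*X[1],X[2]])
px=lambda n,uv:np.array(uv)/4+off[n]
res=lambda p:np.concatenate([proj(n,W(p,X))-px(n,uv) for n,X,uv in obs])
if __name__=="__main__":
    s=least_squares(res,[.5,-.3,-1.6],loss="soft_l1");p=s.x;print("pose",p.round(4));print(res(p).reshape(-1,2).round(1).tolist())
    def wr(q):
        e=[W(p,(-.055-h*np.sin(q[0]),h*np.cos(q[0]),.1)) for h in(.017,-.017)]
        return np.concatenate([proj("top",e[0])-px("top",(145,181)),proj("top",e[1])-px("top",(173,231))])
    w=least_squares(wr,[1.]);print("wing",w.x,w.fun.round(2))
    np.save("pose.npy",p)
    for k,v in dict(wing=(-.055,0,.09),hinge=(.075,0,.0735),press=pan(1.75,.095,0,.002),edge=pan(1.75,.16,0,.002)).items():print(k,W(p,v).round(4))
E
python3 fit.py
```

```text
pose [ 0.4768  0.0195 -1.8379]
[[-0.7, -1.7], [-0.7, -0.9], [2.3, -0.8], [0.7, 0.9], [-0.4, -1.3], [-1.4, -1.1], [-0.6, 1.5], [-0.0, 0.7], [-0.4, 1.1], [0.1, 0.5], [-0.8, -0.7], [0.0, -1.2]]
wing [0.75404462] [-0.7  -1.15 -0.63 -1.  ]
wing [0.4913 0.0726 0.09  ]
hinge [ 0.457  -0.0528  0.0735]
press [ 0.452  -0.0711  0.1666]
edge [ 0.449  -0.0822  0.2306]
```

```bash
cat > go.py <<'E'
import sys,numpy as np
from scipy.spatial.transform import Rotation as Ro
from plant import r
def rel(pos,yaw): # target TCP pos, tool pointing down with tool-y at world angle yaw
    s=r.get_state();q=np.array(s["tcp_rot"]);R=Ro.from_quat(q[[1,2,3,0]])
    y=np.array([np.cos(yaw),np.sin(yaw),0]);z=np.array([0,0,-1.]);T=Ro.from_matrix(np.c_[np.cross(y,z),y,z])
    print("t",s["t"].round(2),"eef",np.round(s["eef_pos"],4),"f",np.round(s["ft_force"],1))
    print("lin units (now axes)",(R.inv().apply(np.array(pos)-s["eef_pos"])/.05).round(2),"(target axes)",(T.inv().apply(np.array(pos)-s["eef_pos"])/.05).round(2),"rot units",(np.degrees((R.inv()*T).as_rotvec())/6).round(2))
if __name__=="__main__": rel([float(a) for a in sys.argv[1:4]],float(sys.argv[4]))
E
python3 -m inch '{"linear":[[-0.4,-0.3,0],[-0.75,-0.63,0],[-0.75,-0.63,0],[-0.75,-0.63,0],[-0.75,-0.63,0],[-0.75,-0.63,0],[-0.75,-0.63,0],[-0.75,-0.63,0],[-0.75,-0.63,0],[-0.75,-0.63,0],[-0.75,-0.63,0],[-0.4,-0.3,0],[0,0,0],[0,0,0]],"rot":[[0,0,0],[0,0,-0.8],[0,0,0],[0,0,0],[0,0,0],[0,0,0],[0,0,0],[0,0,0],[0,0,0],[0,0,0],[0,0,0],[0,0,0],[0,0,0],[0,0,0]]}' 1
python3 go.py .4913 .0726 .2 2.058
```

```text
t: 1.85
eef_pos: [0.5294, 0.092, 0.2473]
tcp_rot: [-0.0, 0.18, 0.984, 0.0]
ft_force: [-0.5, 0.5, -0.4]
grip_width: 0.0881
finger_force: 0.0Traceback (most recent call last):
  File "go.py", line 9, in <module>
    if __name__=="__main__": rel([float(a) for a in sys.argv[1:4]],float(sys.argv[4]))
                             ~~~^^^^^^^^^^^^^^^^^^^^^^^^^^^^^^^^^^^^^^^^^^^^^^^^^^^^^^
  File "go.py", line 7, in rel
    print("t",s["t"].round(2),"eef",np.round(s["eef_pos"],4),"f",np.round(s["ft_force"],1))
              ^^^^^^^^^^^^
AttributeError: 'float' object has no attribute 'round'
```

```bash
sed -i 's/s\["t"\].round(2)/round(s["t"],2)/' go.py
python3 go.py .4913 .0726 .22 2.058
```

```text
t 1.85 eef [0.5294 0.092  0.2473] f [-0.5  0.5 -0.4]
lin units (now axes) [ 0.57 -0.63  0.55] (target axes) [0.85 0.01 0.55] rot units [ 0.   -0.01 -8.11]
```

```bash
python3 -m inch '{"linear":[[0,0,0],[0,0,0],[0,0,0],[0,0,0],[0,0,0],[0,0,0],[0,0,0],[0,0,0],[0,0,0],[0.45,0,0.25],[0.4,0.01,0.3],[0,0,0],[0,0,0]],"rot":[[0,0,-0.9],[0,0,-0.9],[0,0,-0.9],[0,0,-0.9],[0,0,-0.9],[0,0,-0.9],[0,0,-0.9],[0,0,-0.9],[0,0,-0.9],[0,0,0],[0,0,0],[0,0,0],[0,0,0]]}'
python3 - <<'E'
import numpy as np,cv2
from plant import r,snapshot
from scipy.spatial.transform import Rotation as Ro
from fit import W
s=r.get_state();d=snapshot("wrist");M=np.array(d["mount"]);im=d["image"]
q=np.array(s["tcp_rot"]);R=Ro.from_quat(q[[1,2,3,0]]).as_matrix();print(np.round(M,3).tolist(),s["eef_pos"])
T=np.eye(4);T[:3,:3]=R;T[:3,3]=s["eef_pos"];TC=T@M;np.save("TC.npy",TC);np.save("K.npy",[192/np.tan(np.radians(d["fovy"]/2)),d["cx"],d["cy"]])
f,cx,cy=np.load("K.npy");p=np.load("pose.npy")
def pr(X):
    c=np.linalg.inv(TC)@np.r_[X,1];return f*c[:2]/c[2]+[cx,cy]
for h in(.017,-.017):
    print(pr(W(p,(-.055-h*np.sin(.754),h*np.cos(.754),.1)))*1.5625)
print(pr(W(p,(-.08,.095,.07)))*1.5625,pr(W(p,(-.08,-.095,.07)))*1.5625)
cv2.imwrite("pics/w1.png",cv2.resize(im,(800,600),interpolation=cv2.INTER_CUBIC))
E
```

```text
t: 3.48
eef_pos: [0.4929, 0.0728, 0.2209]
tcp_rot: [0.001, -0.241, 0.971, 0.0]
ft_force: [-0.8, 0.2, 0.6]
grip_width: 0.088
finger_force: 0.0
[[-0.0, -0.957, -0.292, 0.082], [1.0, -0.0, -0.0, 0.0], [0.0, -0.292, 0.957, -0.137], [0.0, 0.0, 0.0, 1.0]] [0.49287584 0.07279268 0.22085762]
[402.49671945 335.2809699 ]
[402.5116337  278.57421569]
[334.28496921 414.49303916] [540.95640667 209.76200269]
```

View pics/w1.png

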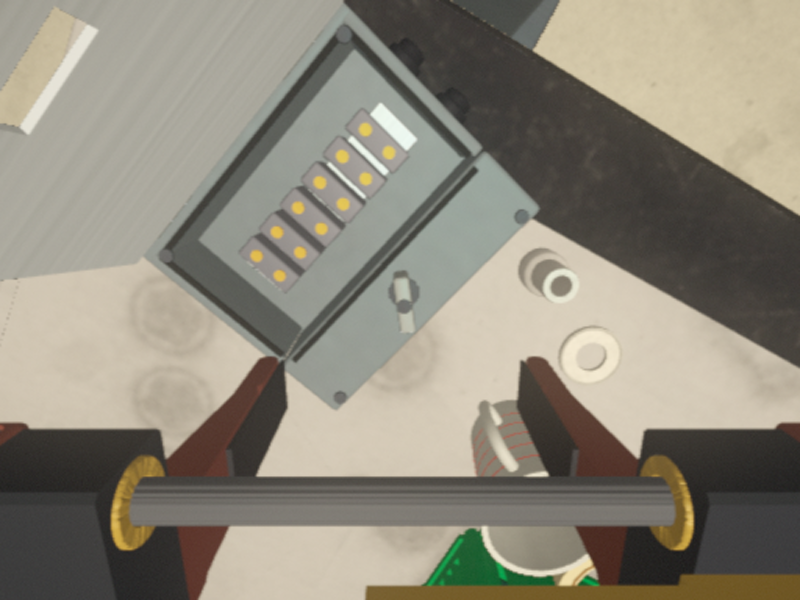

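Wrist view: wing ends at (400,272) and (407,332), rim corners as predicted. The wing is about 0.1 rad further round (≈0.86) and 2–3 mm off in tool x. I'll correct and descend.

```bash
python3 -m inch '{"linear":[[0,0,0],[0.08,0.01,0],[0,0,0.5],[0,0,0.5],[0,0,0.5],[0,0,0.5],[0,0,0.3],[0,0,0.06],[0,0,0],[0,0,0]],"rot":[[0,0,-0.5],[0,0,-0.5],[0,0,0],[0,0,0],[0,0,0],[0,0,0],[0,0,0],[0,0,0],[0,0,0],[0,0,0]]}' 0 
python3 -m inch '{"linear":[[0,0,0],[0,0,0],[0,0,0],[0,0,0],[0,0,0],[0,0,0],[0,0,0]],"rot":[[0,0,0],[0,0,0],[0,0,0],[0,0,0],[0,0,0],[0,0,0],[0,0,0]]}' -1 15
python3 go.py .4913 .0726 .22 2.058
```

```text
t: 4.78
eef_pos: [0.4891, 0.07, 0.103]
tcp_rot: [0.001, -0.291, 0.957, -0.0]
ft_force: [0.1, -1.0, -0.7]
grip_width: 0.0438
finger_force: 0.0
t: 5.65
eef_pos: [0.488, 0.0709, 0.1022]
tcp_rot: [-0.0, -0.291, 0.957, 0.001]
ft_force: [-3.4, 4.0, 3.8]
grip_width: 0.0088
finger_force: 15.0
t 5.65 eef [0.488  0.0709 0.1022] f [-3.4  4.   3.8]
lin units (now axes) [-0.07 -0.01 -2.36] (target axes) [-0.08 -0.   -2.36] rot units [ 0.01 -0.    0.99]
```

```bash
python3 -m inch '{"linear":[[0,0,0],[0,0,0],[0,0,0],[0,0,0],[0,0,0],[0,0,0],[0,0,0],[0,0,0],[0,0,0],[0,0,0],[0,0,0],[0,0,0],[0,0,0],[0,0,0],[0,0,0],[0,0,0]],"rot":[[0,0,0.6],[0,0,0.6],[0,0,0.6],[0,0,0.6],[0,0,0.6],[0,0,0.6],[0,0,0.6],[0,0,0.6],[0,0,0.6],[0,0,0.6],[0,0,0.6],[0,0,0.6],[0,0,0.6],[0,0,0.4],[0,0,0],[0,0,0]]}'
python3 -m inch '{"linear":[[0,0,0],[0,0,0],[0,0,0],[0,0,0],[0,0,-0.5],[0,0,-0.8],[0,0,-1],[0,0,-0.7],[0,0,0],[0,0,0]],"rot":[[0,0,0],[0,0,0],[0,0,0],[0,0,0],[0,0,0],[0,0,0],[0,0,0],[0,0,0],[0,0,0],[0,0,0]]}' 0
python3 - <<'E'
import numpy as np,cv2
from plant import r,snapshot
from fit import W
from scipy.spatial.transform import Rotation as Ro
s=r.get_state();d=snapshot("wrist");q=np.array(s["tcp_rot"]);T=np.eye(4);T[:3,:3]=Ro.from_quat(q[[1,2,3,0]]).as_matrix();T[:3,3]=s["eef_pos"]
TC=T@np.array(d["mount"]);f,cx,cy=np.load("K.npy");p=np.load("pose.npy")
def pr(X):
    c=np.linalg.inv(TC)@np.r_[X,1];return (f*c[:2]/c[2]+[cx,cy])*1.5625
for X in[(-.055,.017,.1),(-.055,-.017,.1),(-.08,.095,.07),(-.08,-.095,.07),(-.03,.095,.07),(-.03,-.095,.07)]:print(X,pr(W(p,X)).round())
print(s["eef_pos"]);cv2.imwrite("pics/w2.png",cv2.resize(d["image"],(800,600),interpolation=cv2.INTER_CUBIC))
E
```

```text
t: 7.65
eef_pos: [0.4875, 0.074, 0.1022]
tcp_rot: [-0.001, 0.132, 0.991, 0.002]
ft_force: [-4.5, 13.6, 3.5]
grip_width: 0.0089
finger_force: 15.0
t: 8.9
eef_pos: [0.4881, 0.0697, 0.2514]
tcp_rot: [-0.0, 0.134, 0.991, -0.0]
ft_force: [-0.7, 0.3, -0.4]
grip_width: 0.0438
finger_force: 0.0
(-0.055, 0.017, 0.1) [409. 324.]
(-0.055, -0.017, 0.1) [409. 273.]
(-0.08, 0.095, 0.07) [441. 408.]
(-0.08, -0.095, 0.07) [448. 143.]
(-0.03, 0.095, 0.07) [375. 409.]
(-0.03, -0.095, 0.07) [369. 143.]
[0.48805127 0.06972742 0.25140561]
```

View pics/w2.png

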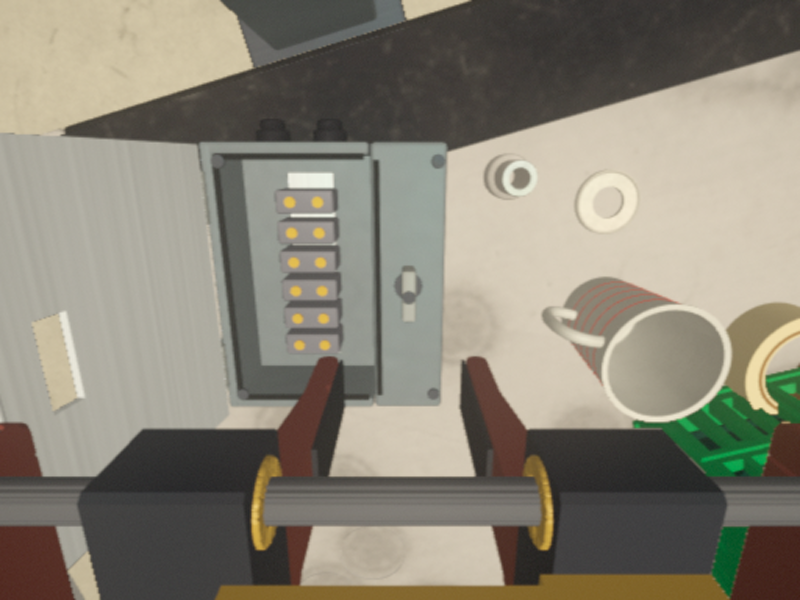

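The wing at (408,266)–(409,320) lies parallel to the rim edge and sits at the predicted zero-angle image, so it is aligned. Next I shut the fingers, cross above the panel and come down behind it.

```bash
cat > hp.py <<'E'
import numpy as np
from plant import r
p=np.load("pose.npy");s=r.get_state();e=s["eef_pos"]
c,n=np.cos(p[2]),np.sin(p[2]);dx,dy=e[0]-p[0],e[1]-p[1];F=s["ft_force"]
q=s["tcp_rot"];print("t",round(s["t"],2),"TCP in housing",np.round([c*dx+n*dy,-n*dx+c*dy,e[2]],4),"F housing",np.round([c*F[0]+n*F[1],-n*F[0]+c*F[1],F[2]],1),"grip",round(s["grip_width"],4))
E
python3 -m inch '{"linear":[[0,0,-0.35],[0,0,-0.35],[0,-0.4,0],[0,-0.7,0],[0,-0.7,0],[0,-0.7,0],[0,-0.7,0],[0,-0.5,0],[0,-0.33,0],[0,0,0],[0,0,0]],"rot":[[0,0,0],[0,0,0],[0,0,0],[0,0,0],[0,0,0],[0,0,0],[0,0,0],[0,0,0],[0,0,0],[0,0,0],[0,0,0]]}' -1
python3 hp.py
```

```text
t: 10.32
eef_pos: [0.4346, -0.1241, 0.2864]
tcp_rot: [-0.001, 0.134, 0.991, 0.0]
ft_force: [-0.1, 0.5, -0.4]
grip_width: 0.0002
finger_force: 0.0
t 10.32 TCP in housing [ 0.1497 -0.0029  0.2864] F housing [-0.5 -0.2 -0.4] grip 0.0002
```

```bash
python3 -m inch '{"linear":[[0,0,0.4],[0,0,0.5],[0,0,0.5],[0,0,0.2],[0,0.2,0],[0,0.2,0],[0,0.2,0],[0,0.2,0],[0,0.2,0],[0,0.2,0],[0,0,0]],"rot":[[0,0,0],[0,0,0],[0,0,0],[0,0,0],[0,0,0],[0,0,0],[0,0,0],[0,0,0],[0,0,0],[0,0,0],[0,0,0]]}'
python3 hp.py; python3 - <<'E'
from plant import snapshot
import cv2
d=snapshot("scene");cv2.imwrite("pics/s2.png",cv2.resize(d["image"][180:384,180:452],None,fx=2.5,fy=2.5))
E
```

```text
t: 11.7
eef_pos: [0.4513, -0.0658, 0.2072]
tcp_rot: [0.0, 0.133, 0.991, 0.0]
ft_force: [0.9, -1.8, 1.6]
grip_width: 0.001
finger_force: 1.0
t 11.7 TCP in housing [ 0.089  -0.0021  0.2072] F housing [1.5 1.3 1.6] grip 0.001
```

View pics/s2.png

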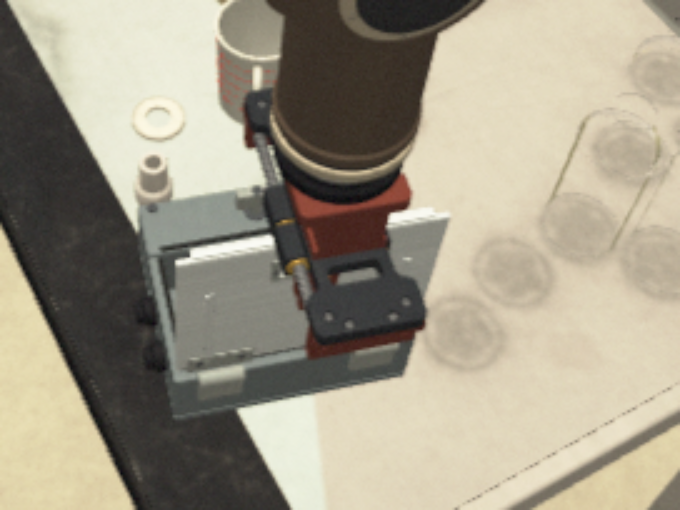

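The panel stands upright with the closed fingers behind it. Now I follow the arc down.

```bash
python3 -m inch '{"linear":[[0,0.18,0.02],[0,0.18,0.02],[0,0.17,0.03],[0,0.18,0.06],[0,0.18,0.07],[0,0.17,0.08],[0,0.16,0.1],[0,0.15,0.11],[0,0.15,0.13],[0,0.13,0.14],[0,0.12,0.15],[0,0.1,0.15],[0,0.07,0.14],[0,0.07,0.14],[0,0.06,0.13],[0,0,0],[0,0,0]],"rot":[[0,0,0],[0,0,0],[0,0,0],[0,0,0],[0,0,0],[0,0,0],[0,0,0],[0,0,0],[0,0,0],[0,0,0],[0,0,0],[0,0,0],[0,0,0],[0,0,0],[0,0,0],[0,0,0],[0,0,0]]}'
python3 hp.py; python3 - <<'E'
from plant import snapshot
import cv2
d=snapshot("scene");cv2.imwrite("pics/s3.png",cv2.resize(d["image"][180:384,180:452],None,fx=2.5,fy=2.5))
E
```

```text
t: 13.88
eef_pos: [0.479, 0.0343, 0.1337]
tcp_rot: [0.0, 0.134, 0.991, 0.001]
ft_force: [0.4, 0.8, 6.6]
grip_width: 0.0002
finger_force: 2.8
t 13.88 TCP in housing [-0.0148 -0.0018  0.1337] F housing [-0.9  0.2  6.6] grip 0.0002
```

View pics/s3.png

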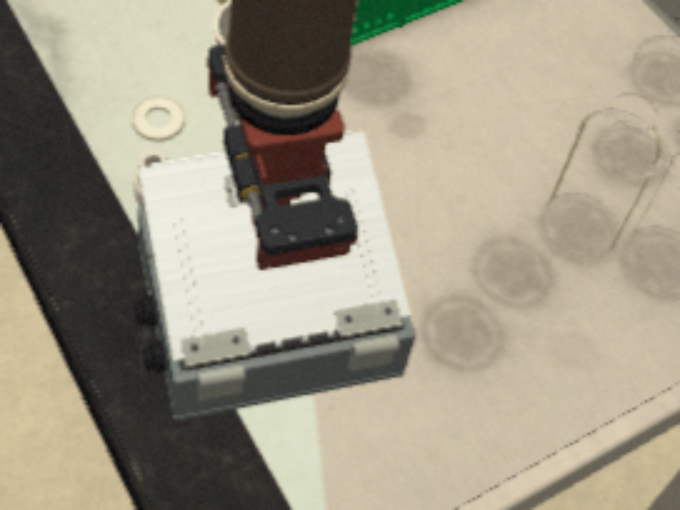

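The panel is nearly down and the fingers are on the press area. I'll press on gently.

```bash
python3 -m inch '{"linear":[[0,0.03,0.1],[0,0.03,0.1],[0,0.02,0.1],[0,0.02,0.1],[0,0,0.1],[0,0,0.08],[0,0,0.04],[0,0,0],[0,0,0]],"rot":[[0,0,0],[0,0,0],[0,0,0],[0,0,0],[0,0,0],[0,0,0],[0,0,0],[0,0,0],[0,0,0]]}'
python3 hp.py
```

```text
t: 15.05
eef_pos: [0.4806, 0.0401, 0.103]
tcp_rot: [0.001, 0.133, 0.991, 0.001]
ft_force: [1.0, 4.1, 7.4]
grip_width: 0.0005
finger_force: 3.4
t 15.05 TCP in housing [-0.0209 -0.0018  0.103 ] F housing [-4.2 -0.1  7.4] grip 0.0005
```

```bash
for i in 1 2 3; do :; done
python3 -m inch '{"linear":[[0,0,0.02],[0,0,0.02],[0,0,0],[0,0,0]],"rot":[[0,0,0],[0,0,0],[0,0,0],[0,0,0]]}'
python3 -m inch '{"linear":[[0,0,0.02],[0,0,0],[0,0,0]],"rot":[[0,0,0],[0,0,0],[0,0,0]]}'
```

```text
t: 15.55
eef_pos: [0.4806, 0.0402, 0.101]
tcp_rot: [0.001, 0.133, 0.991, 0.001]
ft_force: [1.0, 3.9, 6.5]
grip_width: 0.0005
finger_force: 3.5
t: 15.92
eef_pos: [0.4806, 0.0402, 0.1005]
tcp_rot: [0.001, 0.133, 0.991, 0.001]
ft_force: [-1.1, 4.0, 14.5]
grip_width: 0.0004
finger_force: 6.9
```

```bash
python3 -m inch '{"linear":[[0,0,0.007],[0,0,0],[0,0,0],[0,0,0],[0,0,0]],"rot":[[0,0,0],[0,0,0],[0,0,0],[0,0,0],[0,0,0]]}'
python3 hp.py; python3 - <<'E'
from plant import snapshot
import cv2
a=snapshot("scene")["image"][220:350,220:380];b=snapshot("top")["image"][170:300,270:430]
cv2.imwrite("pics/s4.png",cv2.resize(cv2.hconcat([a,b]),(800,325),interpolation=cv2.INTER_CUBIC))
E
```

```text
t: 16.55
eef_pos: [0.4806, 0.0401, 0.1004]
tcp_rot: [0.001, 0.133, 0.991, 0.001]
ft_force: [-1.7, 4.5, 16.6]
grip_width: 0.0001
finger_force: 8.4
t 16.55 TCP in housing [-0.0209 -0.0018  0.1004] F housing [-3.9 -2.8 16.6] grip 0.0001
```

View pics/s4.png

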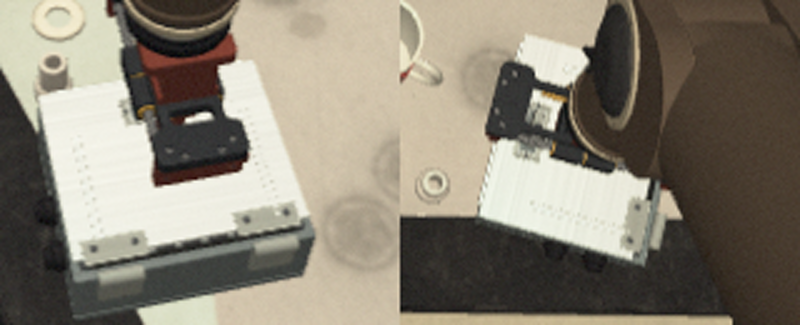

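The panel lies flat, with the fingertip at 75.4 mm against the 75.5 mm expected for fully home. It is held with about 17 N.

```bash
python3 -c "from plant import r;print(r.close_job())"
```

```text
the job is handed in; nothing more can be done
None
```

I turned the wing into line with the slot while the panel was open, then closed the panel over it and pressed it home; the arm is still holding it with about 17 N, the job is handed in after about 17 s, and the bystanders were left alone.

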